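Set a tooling plate edge-first on the setting bed

ROBOT

A 6-joint arm with a two-finger parallel gripper is mounted at the origin on a cart in front of the work surface, level with it; the furniture and walls round the work are solid. World frame = base frame: x ahead of the robot, y to its left, z up, the work surface at z = 0. Lengths are in m, angles in rad, forces in N, time in s.
With the tool pointing down it reaches from about 0.35 to 0.775 m from the base axis. Payload 7.3 kg.
Tool frame: the origin (TCP) lies midway between the tips of the shut fingers; the grasp point (between the pads) lies r.pinch_z behind it (r.pinch_z is the distance from the TCP to the grasp point, in m); z points along the fingers, y is the line along which they close (so a half turn about z gives the same grasp; the last joint's range is limited). The gripper opens to 92 mm and grips with 3 to 60 N. Pads are 19 mm wide; open, the fingers measure 130 mm over their backs; the gripper's body (75 mm by 190 mm) begins 47 mm behind the grasp point.
Start: joints at [1.153, 0.342, 1.524, -0, 1.275, -0.146], TCP at [0.141, 0.506, 0.227] pointing down, gripper open.
Joint ranges: [-2.53, 2.53], [-0.77, 2.02], [0.04, 2.7], [-1, 4.14], [0.28, 2.66], [-3.11, 3.11]. Speed limits (rad/s): [2.57, 2.57, 3.14, 3.14, 3.14, 3.14].

INTERFACE

Orientations are given as a 3x3 rotation matrix whose columns are the frame's x, y, z axes.
In Python, from workcell import r, read_camera, get_calibration gives the robot as it stands.
- The arm moves only by the tool carry_out, never from a script. Its arguments are lists of equal length, an entry for each row: "translation": the shift along the tool's x, y, z in m, a list of three; "delta_rot": the turn, a rotation vector about the tool's x, y, z in degrees, a list of three; "hand": the finger opening in m, from 0 to 0.0918. In form: {"translation": [[x, y, z], ...], "delta_rot": [[rx, ry, rz], ...], "hand": [hand, ...]}. A call has 1 to 8 rows; each row is the pose to reach, as a shift and turn from the pose commanded when the call began, along the tool's axes at that moment; what a row does not reach only later rows make up. A row lasts 1/12 s, in which the tool goes at most 41.7 mm and 7.16 degrees, less where a joint would pass 70% of its speed; a pose out of reach is approached as far as the arm can. A call with a gripper value outside its range is refused whole. The fingers move at their own pace and stop on an object; "squeeze" is the grip in N (left out, the last holds). Time passes only in rows, so rows that repeat a pose let the fingers close. It gives the time, the measured TCP pose, the force, the opening and the grip force at its end, in the units of the state.
- r.state(): the state, without advancing time (a new reading comes with each control period).
- read_camera(name): name is "scene" or "top"; returns the picture (384x512x3 uint8, red, green, blue); there is no depth.
- get_calibration(name): a dict with "intrinsics" (3x3 intrinsics, pixels), "R" (3x3) and "t" (3): a world point X has camera coordinates R X + t. Camera axes: x right, y down, z forward; pixel columns grow to the right and rows downward; lengths in m; the calibration is good to about 2 mm. A picture is of the moment at which its call begins. get_calibration takes no time and is no camera call.
- r.finish_job(): hands the job in; it is judged then, once.
The state is a dict: "t": time; "joints": joint angles; "qvel": joint speeds; "joint_torque": joint torques, N m; "position": TCP position; "orientation": TCP orientation; "contact_force": force on the tool from outside, world axes, zero at the start; "wrist_torque": the same for the moment, N m; "finger_gap": finger opening in m; "grasp_force": force on a finger pad.
Only numpy, scipy, OpenCV 4.12 (cv2) and the standard library are available. Lean on these libraries where they do the work, as an engineer would, in place of code of your own. Each camera call takes 0.05 s, during which the arm holds its last target. There are 200 camera calls.

TASK

Put the wide tooling plate on the low steel setting bed, edge first: lift it by its rib, tilt it about 20 degrees, rest its long straight edge on the bed close against the stop bar, between the two end blocks, hold it there for a moment, then pivot it gently down until it lies flat with that edge still against the bar, and let go. Do not let it drop, and leave the narrow plate where it is.

Things in the scene. Friction and masses are not known exactly. Their poses are not given: they have to be found in the camera images.
- wide_plate_grip (a point): Centre of the rib of the wide loose aluminium plate, 90 (x) x 120 (y) x 12 mm, 0.4-0.75 kg. The upright rib in its middle is 12 mm thick (x), 60 long (y), 46 tall; this point is 23 mm above the plate's upper face. Pinch the rib across its thickness. x points from the straight long edge (facing the robot at the start) to the edge with two clipped corners; z up.
- wide_plate_toe (a point): Middle of the bottom line of the wide plate's straight long edge, the edge that goes down first. Axes as the plate's. It lies 45 mm towards -x from the rib's middle and 35 mm below the rib's centre.
- narrow_plate_grip (a point): Centre of the rib of a second, narrower loose plate, to be left alone: 90 (x) x 64 (y) x 12 mm, all corners square, rib 12 x 44 x 46 mm in its middle. The two plates may have changed places. The head of the punch press hangs over the bench beyond and to the right of the plates: come to them from the robot's side, not past the press.
- stop_foot (a point): Middle of the foot of the stop bar's inner face, on top of the fixed setting bed (dark steel slab 122 x 190 x 8 mm on the bench). x points from the bar over the 100 mm of free bed, away from the robot; y along the bar; z up. Bar: 16 mm wide, 190 long, 10 high above the slab, on the robot's side.
- end_block (a point): Top centre of the end block at the bar's +y end; its twin is at the -y end. Steel blocks 34 (x) x 14 (y) x 14 mm high on the slab, touching the bar, inner faces 160 mm apart (80 mm either side of the bar's middle); the plate's 120 mm edge goes between them. Axes as the bed's.

How it is judged:
On the way:
1. the wide plate, tilted by more than 10 degrees, rests with its straight edge on the bed within 20 mm of the stop bar, between the end blocks (angle between wide_plate_toe's own z axis and vertical above 0.175 rad and contact force between wide_plate and setting_bed above 0.3 N and z of wide_plate_toe in the frame of stop_foot below 0.006 m and x of wide_plate_toe in the frame of stop_foot between -0.004 and 0.02 m and y of wide_plate_toe in the frame of stop_foot between -0.022 and 0.022 m), for 0.2 s.
At the end, for the whole second after the job is handed in: The wide plate lies flat and still on the bed (within 3 degrees), its straight edge within 16 mm of the stop bar and within 10 degrees of parallel to it, between the two end blocks (within 22 mm of the middle) (angle between wide_plate_toe's own z axis and vertical below 0.06 rad and z of wide_plate_toe in the frame of stop_foot below 0.004 m and x of wide_plate_toe in the frame of stop_foot between -0.004 and 0.016 m and y of wide_plate_toe in the frame of stop_foot between -0.022 and 0.022 m and angle between the x axis of wide_plate_toe and the x axis of stop_foot, either way round below 0.18 rad and linear speed of wide_plate below 0.02 m/s); the robot touches nothing.
It fails at once if the wide plate is dropped or slammed down at the bed (turns faster than 3 rad/s there) (angular speed of wide_plate above 3 rad/s and distance between wide_plate_toe and stop_foot below 0.05 m).
It fails at once if the narrow plate is moved by more than 15 mm (distance of narrow_plate_grip from where it was at the start of the episode above 0.015 m).
It also fails if it takes over 45 s, if anything falls off the work surface, if the arm or the gripper's body presses on something with over 40 N, if the wrist force passes 120 N, or if a joint passes its speed limit or range.

## Working session

There is one attempt and no reset: what is moved stays moved. The work goes in short steps, Python scripts to look and compute and a tool call to move; the robot and the scene stay as the last step left them, time stands still between calls to the robot, and variables do not carry over. Pictures are saved under pics/ and viewed, at most 10 in all, crops included, and the job is handed in when it is done.

Besides the shell and the picture viewer there is one more tool, called after "Emit:" as name(argument=value, ...) on one line, values as JSON. carry_out: Moves the arm, as the interface text tells. Its arguments: {"type":"object","properties":{"translation":{"type":"array","items":{"type":"array","items":{"type":"number"}}},"delta_rot":{"type":"array","items":{"type":"array","items":{"type":"number"}}},"hand":{"type":"array","items":{"type":"number"}},"squeeze":{"type":"number"}},"required":["translation","delta_rot","hand"]}

```bash
mkdir -p pics; python3 - <<'E'
from workcell import r, read_camera, get_calibration
import cv2,numpy as np
for n in("scene","top"):
    im=read_camera(n); cv2.imwrite(f"pics/{n}0.png",cv2.resize(im[:,:,::-1],(800,600)))
    np.save(f"{n}0.npy",im)
    c=get_calibration(n); print(n,c["intrinsics"],c["R"],c["t"],-np.array(c["R"]).T@c["t"])
print(r.state(),r.pinch_z)
E
```

```text
scene [[351.30107246   0.         253.83218115]
 [  0.         351.30107246 192.97084177]
 [  0.           0.           1.        ]] [[ 0.8983892  -0.43883486 -0.01791102]
 [-0.25700538 -0.49220034 -0.83167725]
 [ 0.35615316  0.75177309 -0.55497039]] [-0.35137651  0.27701794  0.53792222] [ 0.19528526 -0.42224339  0.52262691]
top [[348.47410327   0.         254.52857574]
 [  0.         348.47410327 196.24923064]
 [  0.           0.           1.        ]] [[ 2.22970411e-02 -9.99751078e-01  7.90172067e-04]
 [-9.97372720e-01 -2.22984724e-02 -6.89233974e-02]
 [ 6.89238604e-02  7.48691758e-04 -9.97621642e-01]] [0.21335626 0.49770129 0.88551544] [0.43060333 0.22373815 0.91754404]
{'t': 0.1, 'joints': array([ 1.15300869e+00,  3.42647042e-01,  1.52491712e+00,  4.20734083e-06,
        1.27541324e+00, -1.46024829e-01]), 'qvel': array([ 1.00243739e-03, -5.59962450e-04, -8.69755172e-04,  1.01901698e-03,
       -1.17241076e-03, -9.30109377e-05]), 'joint_torque': array([ 1.04322946e-03, -4.32001054e+01, -2.44695783e+01,  7.18528870e-02,
        5.25292335e-02, -9.57681959e-05]), 'position': array([0.14076575, 0.50539734, 0.22611911]), 'orientation': array([[-9.63298815e-01,  2.68430762e-01, -5.65522906e-04],
       [ 2.68431279e-01,  9.63298007e-01, -1.26400473e-03],
       [ 2.05469336e-04, -1.36941830e-03, -9.99999041e-01]]), 'contact_force': array([ 0.18466798,  0.1029036 , -0.25154449]), 'wrist_torque': array([ 0.01813831,  0.0081139 , -0.000369  ]), 'grasp_force': 0.0, 'finger_gap': 0.09170484869134334} 0.0188
```

View pics/top0.png

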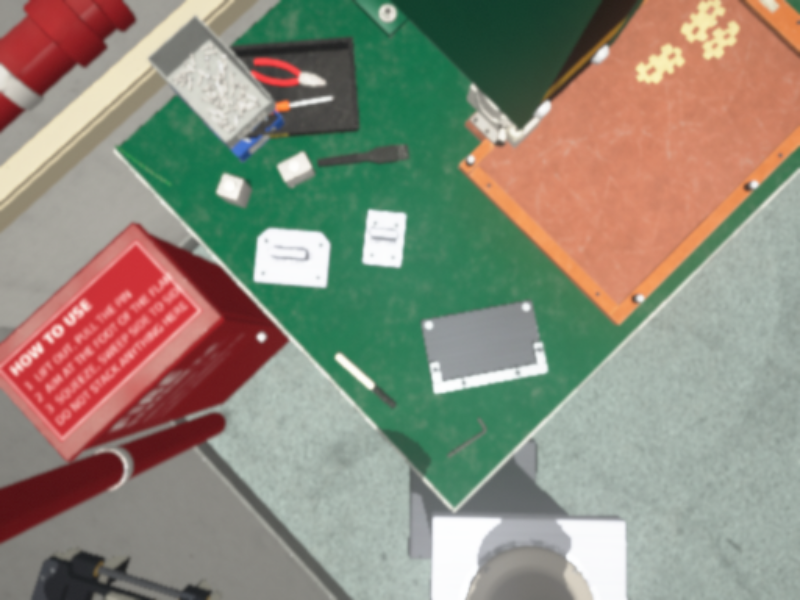

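View pics/scene0.png

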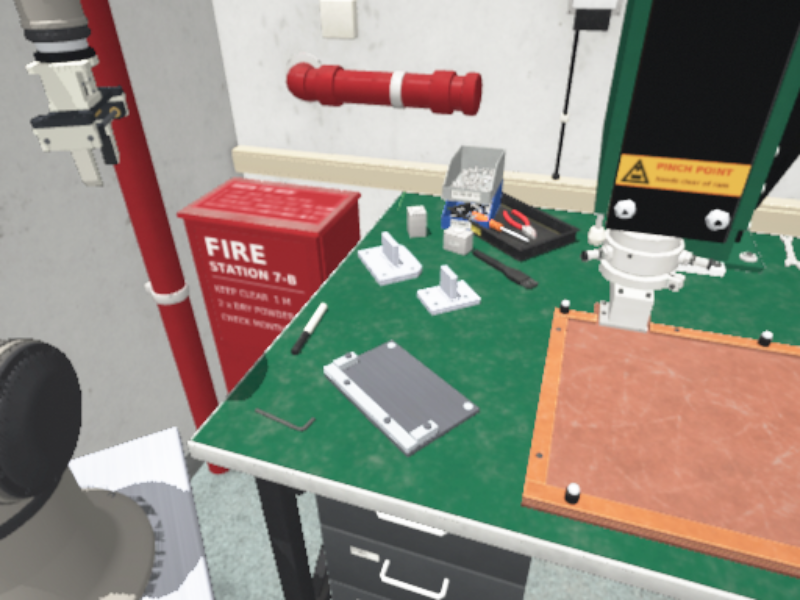

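The top view shows the wide plate at about (292,257), with its clipped corners up and its straight edge towards the robot. The narrow plate is at (384,238). The bed is at about (485,345), with its light bar along the lower side from (437,385) to (547,367). Next I measure these with masks.

```bash
cat > h.py <<'E'
from workcell import r, read_camera, get_calibration
import cv2,numpy as np
def cast(n,px,z):
    c=get_calibration(n);R=np.array(c["R"]);t=np.array(c["t"]);o=-R.T@t
    px=np.atleast_2d(px).astype(float)
    d=np.linalg.solve(c["intrinsics"],np.c_[px,np.ones(len(px))].T).T@R
    return o+d*((z-o[2])/d[:,2])[:,None]
def proj(n,X):
    c=get_calibration(n);p=np.array(c["intrinsics"])@(np.array(c["R"])@np.atleast_2d(X).T+np.array(c["t"])[:,None]);return (p[:2]/p[2]).T
def rect(n,m,z,box):
    x0,y0,x1,y1=box;k=np.zeros_like(m);k[y0:y1,x0:x1]=m[y0:y1,x0:x1]
    cs=cv2.findContours(k,cv2.RETR_EXTERNAL,cv2.CHAIN_APPROX_NONE)[0];c=max(cs,key=cv2.contourArea)[:,0]
    P=cast(n,c,z)[:,:2]*1000
    return P,cv2.minAreaRect(P.astype(np.float32))
E
python3 - <<'E'
from h import *
im=np.load("top0.npy");hsv=cv2.cvtColor(im,cv2.COLOR_RGB2HSV)
W=((hsv[...,1]<60)&(hsv[...,2]>150)).astype(np.uint8)
D=((hsv[...,1]<90)).astype(np.uint8)
B=lambda *b:[int(v/1.5625) for v in b]
for nm,m,z,b in(("wide",W,.012,B(240,215,340,295)),("narrow",W,.012,B(350,200,420,275)),("bed",D,.008,B(410,290,565,405)),("bar",W,.018,B(425,335,560,402))):
    P,q=rect("top",m,z,b);print(nm,q,cv2.boxPoints(q).round().tolist())
v=np.hstack([cv2.resize(im[125:195,150:280],None,fx=3,fy=3,interpolation=2),cv2.resize(im[185:255,258:358],None,fx=3,fy=3,interpolation=2)])
s=np.load("scene0.npy");w=cv2.resize(s[130:300,190:320],None,fx=3,fy=3,interpolation=2)
v=cv2.copyMakeBorder(v,0,0,0,max(0,390-v.shape[1]),0)
cv2.imwrite("pics/c1.png",v[:,:,::-1])
E
```

```text
wide ((573.027587890625, 403.8739013671875), (125.15162658691406, 95.62552642822266), 86.46939086914062) [[521.0, 344.0], [617.0, 338.0], [625.0, 463.0], [529.0, 469.0]]
narrow ((608.6641845703125, 250.62973022460938), (68.19282531738281, 95.16333770751953), 85.53133392333984) [[559.0, 220.0], [653.0, 213.0], [659.0, 281.0], [564.0, 288.0]]
bed ((428.626220703125, 79.65242004394531), (132.53680419921875, 199.05224609375), 12.066461563110352) [[343.0, 163.0], [385.0, -32.0], [514.0, -4.0], [473.0, 191.0]]
bar ((412.744873046875, 75.82901763916016), (98.8681411743164, 192.89373779296875), 8.215901374816895) [[350.0, 164.0], [378.0, -27.0], [475.0, -13.0], [448.0, 178.0]]
```

View pics/c1.png

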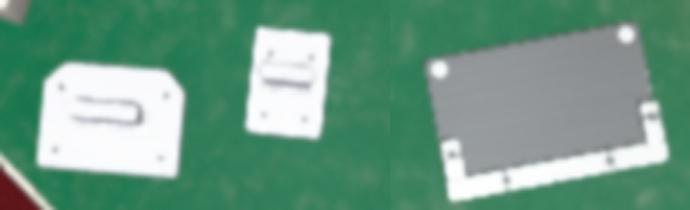

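The crop confirms it: the left plate has clipped corners on its +x side and is the 120 mm one. The bar and blocks of the bed show clearly. Now I refine the bed with intensity profiles along its axes.

```bash
python3 - <<'E'
from h import *
im=np.load("top0.npy").astype(np.float32);g=im[...,0]
a=np.deg2rad(12.1);ux=np.array([np.cos(a),np.sin(a)]);uy=np.array([-ux[1],ux[0]])
c=np.array([.4286,.0797])-.061*ux   # approx outer edge middle
def prof(P0,d,z,s):
    X=np.c_[P0+s[:,None]*d,np.full(len(s),z)];p=proj("top",X).astype(np.float32)
    return cv2.remap(g,p[:,:1],p[:,1:],cv2.INTER_LINEAR)[:,0]
s=np.arange(-.02,.04,.0005)
L=[]
for y in np.arange(-.06,.061,.01):
    v=prof(c+y*uy,ux,.018,s);dv=np.gradient(v);i=dv.argmax();j=dv.argmin();L.append((y,s[i]*1000,s[j]*1000))
L=np.array(L);print(L.round(3).T)
k=np.polyfit(L[:,0],L[:,2],1);print("inner line slope deg",np.degrees(np.arctan(k[0]/1000)),k, "outer",np.polyfit(L[:,0],L[:,1],1))
xi=np.median(L[:,2])/1000
s=np.arange(-.12,.12,.0005)
for x in (xi+.012,xi+.02,xi+.026):
    v=prof(c+x*ux,uy,.022,s);dv=np.gradient(v)
    lo=s<0;print("blocks outer/inner", *(round(q*1000,1) for q in (s[lo][dv[lo].argmax()],s[lo][dv[lo].argmin()],s[~lo][dv[~lo].argmax()],s[~lo][dv[~lo].argmin()])))
print("pts",c,c+xi*ux)
E
```

```text
[[-6.00e-02 -5.00e-02 -4.00e-02 -3.00e-02 -2.00e-02 -1.00e-02  0.00e+00
   1.00e-02  2.00e-02  3.00e-02  4.00e-02  5.00e-02  6.00e-02]
 [ 1.50e+00  1.00e+00  2.00e+00  3.50e+00  2.50e+00  1.00e+00  3.00e+00
   2.00e+00  2.50e+00  2.50e+00  4.00e+00  2.50e+00  2.50e+00]
 [ 2.10e+01  1.90e+01  1.95e+01  2.05e+01  2.10e+01  1.95e+01  2.10e+01
   2.00e+01  2.10e+01  2.05e+01  2.15e+01  2.10e+01  1.95e+01]]
inner line slope deg 0.29906866044692576 [ 5.21978022 20.38461538] outer [10.71428571  2.34615385]
blocks outer/inner -93.0 -78.0 79.0 96.0
blocks outer/inner -94.5 -76.5 79.0 98.0
blocks outer/inner -94.5 -78.0 79.5 97.0
pts [0.36895522 0.06691327] [0.38899978 0.07121045]
```

Emit:
carry_out(translation=[[-0.04, -0.01, 0], [-0.08, -0.02, 0], [-0.12, -0.03, 0], [-0.16, -0.04, 0], [-0.2, -0.055, 0], [-0.235, -0.065, 0], [-0.27, -0.075, 0], [-0.27, -0.075, 0]], delta_rot=[[0, 0, 6], [0, 0, 13], [0, 0, 20], [0, 0, 27], [0, 0, 34], [0, 0, 41], [0, 0, 48], [0, 0, 50]], hand=[0.06, 0.06, 0.06, 0.06, 0.06, 0.06, 0.06, 0.06], squeeze=40)

```text
t: 0.77
position: [0.3859, 0.3575, 0.2262]
orientation: [[-0.403, 0.915, 0.002], [0.915, 0.403, -0.001], [-0.002, 0.001, -1.0]]
contact_force: [0.7, -0.9, -0.3]
finger_gap: 0.06
grasp_force: 0.0
```

```bash
cat >> h.py <<'E'
from scipy.spatial.transform import Rotation as Ro
def go(gp,yaw,tilt=0):
    """tool-frame shift and rotvec to put the grasp point at gp, plate yaw/tilt (deg)"""
    s=r.state();R0=np.array(s["orientation"]);p0=np.array(s["position"])
    y=np.deg2rad(yaw);px=np.array([np.cos(y),np.sin(y),0]);py=np.array([-px[1],px[0],0])
    R=np.c_[py,px,[0,0,-1]]@Ro.from_rotvec([-tilt,0,0],degrees=True).as_matrix()
    p=np.array(gp)+R[:,2]*r.pinch_z
    print("t",s["t"],"pos",p0.round(4),"joints",np.round(s["joints"],2),"gap",round(s["finger_gap"],4))
    print("shift",(R0.T@(p-p0)).round(4),"rot",Ro.from_matrix(R0.T@R).as_rotvec(degrees=True).round(2))
E
python3 -c "
from h import *
go([.574,.405,.13],-3.5)"
```

```text
t 0.7667 pos [0.3859 0.3575 0.2262] joints [ 0.6   0.34  1.52 -0.    1.27  0.19] gap 0.06
shift [-0.0321  0.1912  0.1153] rot [ 0.09  0.1  27.25]
```

Emit:
carry_out(translation=[[-0.005, 0.03, 0.015], [-0.01, 0.06, 0.03], [-0.015, 0.095, 0.05], [-0.02, 0.125, 0.07], [-0.026, 0.16, 0.09], [-0.032, 0.191, 0.11], [-0.032, 0.191, 0.115], [-0.032, 0.191, 0.115]], delta_rot=[[0, 0, 5], [0, 0, 10], [0, 0, 15], [0, 0, 20], [0, 0, 25], [0, 0, 27.25], [0, 0, 27.25], [0, 0, 27.25]], hand=[0.06, 0.06, 0.06, 0.06, 0.06, 0.06, 0.06, 0.06])

```text
t: 1.43
position: [0.5675, 0.4096, 0.1068]
orientation: [[0.05, 0.999, -0.006], [0.999, -0.05, -0.004], [-0.004, -0.006, -1.0]]
contact_force: [-0.6, -0.8, 0.2]
finger_gap: 0.06
grasp_force: 0.0
```

```bash
python3 - <<'E'
from h import *
s=read_camera("scene");t=read_camera("top");np.save("s1.npy",s);np.save("t1.npy",t)
a=cv2.resize(s[90:210,205:335],(520,480),interpolation=2);b=cv2.resize(t[120:200,150:220],(280,320),interpolation=2)
b=cv2.copyMakeBorder(b,0,160,0,0,0)
cv2.imwrite("pics/c2.png",np.hstack([a,b])[:,:,::-1])
go([.574,.405,.037],-3.5)
# rib top: expected pixels for centre estimates
print(proj("scene",[.574,.405,.058]),proj("top",[.574,.405,.058]))
E
```

```text
t 1.5333 pos [0.5673 0.4108 0.1116] joints [0.52 0.76 1.12 0.   1.26 0.57] gap 0.0596
shift [-0.0054  0.0071  0.0934] rot [-0.06  0.02  0.71]
[[248.82284    152.08695184]] [[182.747046   160.97313492]]
```

View pics/c2.png

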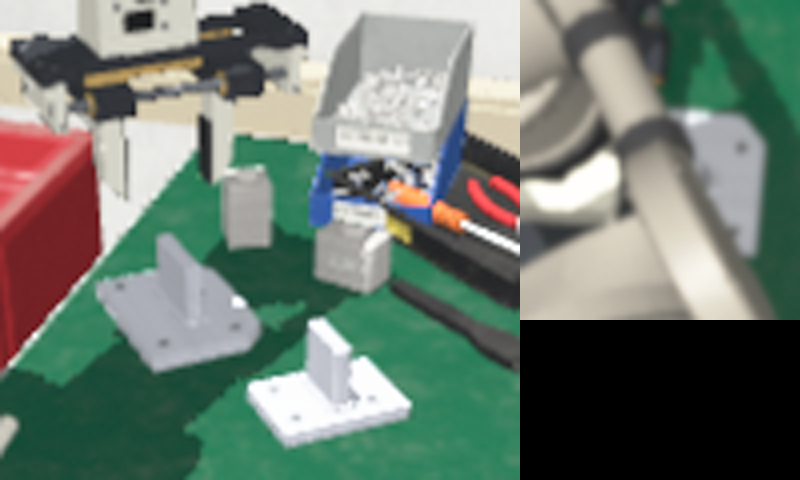

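The open fingers are above the wide plate. The top of its rib is at crop (180,252), where I expected (175,248), so the estimate holds. Now I descend.

Emit:
carry_out(translation=[[-0.005, 0.007, 0.02], [-0.005, 0.007, 0.04], [-0.005, 0.007, 0.06], [-0.005, 0.007, 0.075], [-0.005, 0.007, 0.085], [-0.005, 0.007, 0.092], [-0.005, 0.007, 0.092], [-0.005, 0.007, 0.092]], delta_rot=[[0, 0, 0.7], [0, 0, 0.7], [0, 0, 0.7], [0, 0, 0.7], [0, 0, 0.7], [0, 0, 0.7], [0, 0, 0.7], [0, 0, 0.7]], hand=[0.06, 0.06, 0.06, 0.06, 0.06, 0.06, 0.06, 0.06])

```text
t: 2.2
position: [0.5749, 0.406, 0.0211]
orientation: [[0.061, 0.998, 0.001], [0.998, -0.061, 0.001], [0.001, 0.001, -1.0]]
contact_force: [-0.5, 0.6, -0.3]
finger_gap: 0.0599
grasp_force: 0.0
```

Emit:
carry_out(translation=[[0, 0, 0], [0, 0, 0], [0, 0, 0], [0, 0, 0], [0, 0, 0], [0, 0, 0], [0, 0, 0], [0, 0, 0]], delta_rot=[[0, 0, 0], [0, 0, 0], [0, 0, 0], [0, 0, 0], [0, 0, 0], [0, 0, 0], [0, 0, 0], [0, 0, 0]], hand=[0.03, 0.022, 0.016, 0.01, 0.005, 0.0, 0.0, 0.0], squeeze=40)

```text
t: 2.87
position: [0.5745, 0.4056, 0.0197]
orientation: [[0.061, 0.998, -0.001], [0.998, -0.061, -0.0], [-0.0, -0.001, -1.0]]
contact_force: [1.8, -0.7, -2.8]
finger_gap: 0.0119
grasp_force: 40.0
```

Emit:
carry_out(translation=[[0, 0, -0.005], [0, 0, -0.02], [0, 0, -0.04], [0, 0, -0.065], [0, 0, -0.09], [0, 0, -0.11], [0, 0, -0.12], [0, 0, -0.12]], delta_rot=[[0, 0, 0], [0, 0, 0], [0, 0, 0], [0, 0, 0], [0, 0, 0], [0, 0, 0], [0, 0, 0], [0, 0, 0]], hand=[0, 0, 0, 0, 0, 0, 0, 0])

```text
t: 3.53
position: [0.5756, 0.406, 0.142]
orientation: [[0.061, 0.998, 0.003], [0.998, -0.061, 0.002], [0.002, 0.003, -1.0]]
contact_force: [0.2, 0.3, -6.5]
finger_gap: 0.0118
grasp_force: 40.0
```

```bash
cat >> h.py <<'E'
S=np.array([.3877,.0720,.008]);YB=11.8
def toe(x,y,z,tilt,hoff=.0035,xoff=0.,ydev=0.):
    """grasp point so that the toe sits at bed coords (x,y,z) with given tilt; hoff = grasp point above rib centre"""
    y0=np.deg2rad(YB);ux=np.array([np.cos(y0),np.sin(y0),0]);uy=np.array([-ux[1],ux[0],0]);uz=np.array([0,0,1.])
    a=np.deg2rad(tilt);px=ux*np.cos(a)+uz*np.sin(a);pz=uz*np.cos(a)-ux*np.sin(a)
    g=S+x*ux+y*uy+z*uz+(.045+xoff)*px+(.035+hoff)*pz+ydev*uy
    return g
E
python3 - <<'E'
from h import *
print(r.state()["contact_force"],r.state()["grasp_force"])
go(toe(.01,0,.08,0),YB,0)
E
```

```text
[ 0.17298496  0.32551793 -6.54040871] 39.998547434806824
t 3.5333 pos [0.5756 0.406  0.142 ] joints [0.51 0.74 1.07 0.   1.32 0.57] gap 0.0118
shift [-0.3304 -0.114   0.0332] rot [  0.19  -0.09 -15.33]
```

Emit:
carry_out(translation=[[-0.015, -0.01, 0], [-0.04, -0.025, 0], [-0.075, -0.04, 0], [-0.11, -0.055, 0], [-0.145, -0.07, 0], [-0.18, -0.085, 0], [-0.21, -0.095, 0], [-0.24, -0.1, 0]], delta_rot=[[0, 0, 0], [0, 0, -2], [0, 0, -4], [0, 0, -6], [0, 0, -8], [0, 0, -10], [0, 0, -12], [0, 0, -13]], hand=[0, 0, 0, 0, 0, 0, 0, 0])

```text
t: 4.2
position: [0.4569, 0.1705, 0.138]
orientation: [[-0.167, 0.986, -0.005], [0.986, 0.167, -0.001], [-0.0, -0.005, -1.0]]
contact_force: [0.6, -1.0, -6.4]
finger_gap: 0.0117
grasp_force: 40.0
```

```bash
python3 - <<'E'
from h import *
go(toe(.01,0,.08,0),YB,0)
E
```

```text
t 4.2 pos [0.4569 0.1705 0.138 ] joints [0.2  0.37 1.75 0.   1.02 0.03] gap 0.0117
shift [-0.0835 -0.0296  0.0304] rot [-0.27 -0.   -2.2 ]
```

Emit:
carry_out(translation=[[-0.02, -0.008, 0.005], [-0.04, -0.015, 0.01], [-0.06, -0.022, 0.015], [-0.075, -0.027, 0.02], [-0.083, -0.03, 0.02], [-0.083, -0.03, 0.02], [-0.083, -0.03, 0.02], [-0.083, -0.03, 0.02]], delta_rot=[[0, 0, -1], [0, 0, -2], [0, 0, -2.2], [0, 0, -2.2], [0, 0, -2.2], [0, 0, -2.2], [0, 0, -2.2], [0, 0, -2.2]], hand=[0, 0, 0, 0, 0, 0, 0, 0])

```text
t: 4.87
position: [0.4445, 0.086, 0.1197]
orientation: [[-0.203, 0.979, 0.0], [0.979, 0.203, 0.0], [0.0, 0.0, -1.0]]
contact_force: [-0.3, 0.0, -6.3]
finger_gap: 0.0119
grasp_force: 40.0
```

```bash
python3 - <<'E'
from h import *
go(toe(.01,0,.06,18),YB,18)
E
```

```text
t 4.8667 pos [0.4445 0.086  0.1197] joints [ 0.02  0.34  1.87  0.    0.94 -0.18] gap 0.0119
shift [-0.0021 -0.0117  0.019 ] rot [-1.799e+01 -1.000e-02 -1.100e-01]
```

Emit:
carry_out(translation=[[0, -0.002, 0.002], [0, -0.004, 0.005], [-0.001, -0.006, 0.008], [-0.001, -0.008, 0.012], [-0.002, -0.01, 0.016], [-0.002, -0.012, 0.019], [-0.002, -0.012, 0.019], [-0.002, -0.012, 0.019]], delta_rot=[[-3, 0, 0], [-6, 0, 0], [-9, 0, 0], [-12, 0, 0], [-15, 0, 0], [-18, 0, 0], [-18, 0, 0], [-18, 0, 0]], hand=[0, 0, 0, 0, 0, 0, 0, 0])

```text
t: 5.53
position: [0.4323, 0.0816, 0.1006]
orientation: [[-0.203, 0.932, 0.3], [0.979, 0.193, 0.063], [0.001, 0.307, -0.952]]
contact_force: [0.7, 0.6, -6.4]
finger_gap: 0.0117
grasp_force: 40.0
```

```bash
python3 - <<'E'
from h import *
go(toe(.01,0,.03,18),YB,18)
s=read_camera("scene");t=read_camera("top");np.save("s2.npy",s);np.save("t2.npy",t)
a=cv2.resize(s[170:300,190:320],(520,520),interpolation=2);b=cv2.resize(t[180:260,250:360],(330,240),interpolation=2)
b=cv2.copyMakeBorder(b,0,280,0,0,0)[:,:280]
cv2.imwrite("pics/c3.png",np.hstack([a,b])[:,:,::-1])
E
```

```text
t 5.5333 pos [0.4323 0.0816 0.1006] joints [-0.04  0.23  2.18  0.18  0.44 -0.4 ] gap 0.0117
shift [-0.0003 -0.0081  0.0289] rot [-0.13 -0.02 -0.09]
```

View pics/c3.png

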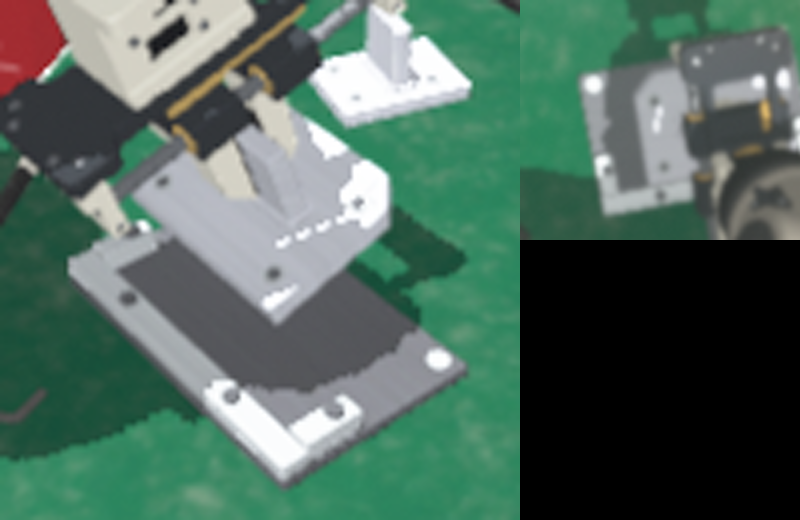

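The tilted plate is held over the bed. Its near bottom corner (straight edge, -y end) is at crop (275,322). I check that against the prediction.

```bash
python3 - <<'E'
from h import *
s=r.state();R=np.array(s["orientation"]);p=np.array(s["position"])
g=p-R[:,2]*r.pinch_z
rib=g+R[:,2]*.0035
pl=lambda x,y,z: rib+R[:,1]*x+R[:,0]*y-R[:,2]*z
T=pl(-.045,0,-.035);y0=np.deg2rad(YB);u=np.array([[np.cos(y0),np.sin(y0),0],[-np.sin(y0),np.cos(y0),0],[0,0,1]])
print("toe bed",(u@(T-S)).round(4))
for q in [(-.045,-.06,-.035),(-.045,-.06,-.023),(.045-.012,-.06,-.035),(0,-.03,.023),(0,.06,-.023)]:
    print(q,((proj("scene",pl(*q))-[190,170])*4).round(1),((proj("top",pl(*q))-[250,180])*3+[520,0]).round(1))
B=lambda x,y,z:S+u.T@np.array([x,y,z])
for q in[(0,-.08,.010),(0,.08,.014),(.1,-.095,0),(-.016,-.095,.010),(.034,-.08,.014)]:print("bed",q,((proj("scene",B(*q))-[190,170])*4).round(1),((proj("top",B(*q))-[250,180])*3+[520,0]).round(1))
E
```

```text
toe bed [ 0.0106 -0.0003  0.0607]
(-0.045, -0.06, -0.035) [[275.3 320.5]] [[790.1 151.9]]
(-0.045, -0.06, -0.023) [[268.8 305.7]] [[794.5 156.9]]
(0.033, -0.06, -0.035) [[394.7 217.3]] [[779.   60.1]]
(0, -0.03, 0.023) [[275.6 152. ]] [[766.7 129. ]]
(0, 0.06, -0.023) [[191.6 130.9]] [[638.4 131.5]]
bed (0, -0.08, 0.01) [[285.  431.7]] [[800.6 158. ]]
bed (0, 0.08, 0.014) [[102.  254.7]] [[617.5 192.7]]
bed (0.1, -0.095, 0) [[457.2 369.5]] [[791.6  41.3]]
bed (-0.016, -0.095, 0.01) [[278.4 467.2]] [[821.5 173.3]]
bed (0.034, -0.08, 0.014) [[339.5 392.7]] [[793.8 118.9]]
```

The toe corner matches to within 2 px. The bed sits about 2 mm further towards +x/-y than estimated, so I adjust for that and descend.

```bash
cat >> h.py <<'E'
S=S+np.array([.0019,-.0017,0])
def bed():
    s=r.state();R=np.array(s["orientation"]);p=np.array(s["position"])
    T=p-R[:,2]*(r.pinch_z-.0035)-R[:,1]*.045+R[:,2]*.035
    y0=np.deg2rad(YB);u=np.array([[np.cos(y0),np.sin(y0),0],[-np.sin(y0),np.cos(y0),0],[0,0,1]])
    print("toe",(u@(T-S)).round(4),"tilt",np.degrees(np.arcsin(R[2,1])).round(2),"F",np.round(s["contact_force"],2),"M",np.round(s["wrist_torque"],2))
E
python3 - <<'E'
from h import *
go(toe(.009,0,.012,18),YB,18);bed()
E
```

```text
t 5.6333 pos [0.4341 0.0814 0.1014] joints [-0.04  0.23  2.18  0.18  0.44 -0.4 ] gap 0.0116
shift [-0.0017 -0.0151  0.0463] rot [ 0.03  0.03 -0.07]
toe [0.0091 0.0018 0.0607] tilt 18.03 F [ 0.26  0.39 -6.43] M [-0.24  0.57  0.  ]
```

Emit:
carry_out(translation=[[0, -0.002, 0.006], [-0.001, -0.004, 0.012], [-0.001, -0.007, 0.02], [-0.001, -0.009, 0.028], [-0.002, -0.012, 0.036], [-0.002, -0.014, 0.043], [-0.002, -0.015, 0.046], [-0.002, -0.015, 0.046]], delta_rot=[[0, 0, 0], [0, 0, 0], [0, 0, 0], [0, 0, 0], [0, 0, 0], [0, 0, 0], [0, 0, 0], [0, 0, 0]], hand=[0, 0, 0, 0, 0, 0, 0, 0])

```text
t: 6.3
position: [0.4339, 0.0788, 0.0532]
orientation: [[-0.202, 0.932, 0.299], [0.979, 0.192, 0.063], [0.001, 0.306, -0.952]]
contact_force: [0.4, -0.1, -6.3]
finger_gap: 0.0115
grasp_force: 40.0
```

```bash
python3 - <<'E'
from h import *
bed();go(toe(.009,0,0,18),YB,18)
s=read_camera("scene")
a=cv2.resize(s[190:300,190:320],(780,600)[:2],interpolation=2)
cv2.imwrite("pics/c4.png",a[:,:,::-1]);bed()
E
```

```text
toe [ 0.0083 -0.0006  0.0127] tilt 17.82 F [ 0.39 -0.14 -6.33] M [-0.18  0.51  0.01]
t 6.3 pos [0.4339 0.0788 0.0532] joints [-0.05  0.34  2.23  0.29  0.28 -0.52] gap 0.0115
shift [ 0.0007 -0.0033  0.0122] rot [-0.18 -0.03 -0.13]
toe [ 0.0088 -0.0008  0.0132] tilt 17.9 F [ 1.41  0.15 -6.78] M [-0.15  0.59 -0.07]
```

View pics/c4.png

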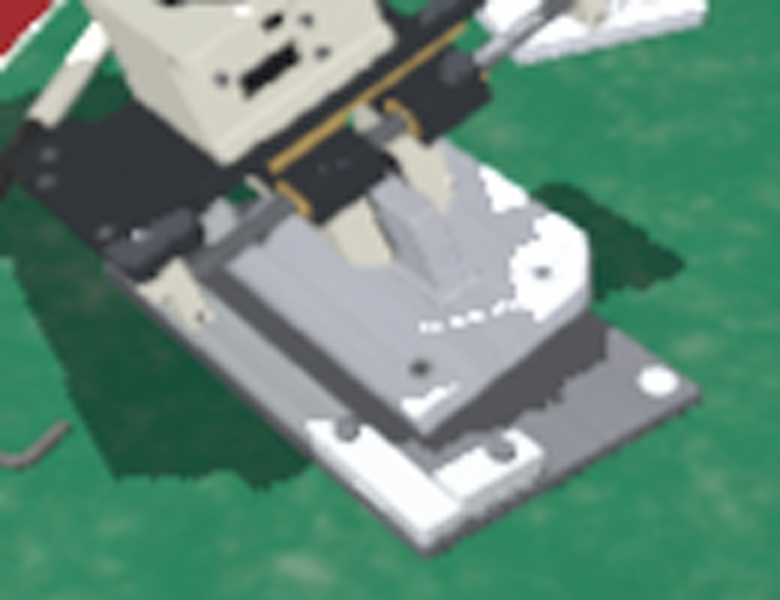

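Joint 5 has reached its limit of 0.28, so I use a 14° tilt instead and then go down.

```bash
python3 - <<'E'
from h import *
go(toe(.009,0,.009,14),YB,14)
E
```

```text
t 6.35 pos [0.4343 0.0788 0.0538] joints [-0.05  0.34  2.23  0.29  0.28 -0.52] gap 0.0118
shift [0.0009 0.0002 0.0072] rot [ 3.9  -0.01 -0.13]
```

Emit:
carry_out(translation=[[0, 0, 0], [0, 0, 0.001], [0, 0, 0.003], [0.001, 0, 0.005], [0.001, 0, 0.006], [0.001, 0, 0.007], [0.001, 0, 0.007], [0.001, 0, 0.007]], delta_rot=[[1, 0, 0], [2, 0, 0], [3, 0, 0], [3.9, 0, 0], [3.9, 0, 0], [3.9, 0, 0], [3.9, 0, 0], [3.9, 0, 0]], hand=[0, 0, 0, 0, 0, 0, 0, 0])

```text
t: 7.02
position: [0.4356, 0.0802, 0.0473]
orientation: [[-0.203, 0.95, 0.237], [0.979, 0.196, 0.05], [0.001, 0.242, -0.97]]
contact_force: [0.7, 0.5, -6.3]
finger_gap: 0.0117
grasp_force: 40.0
```

```bash
python3 - <<'E'
from h import *
bed();go(toe(.009,0,-.003,14),YB,14)
E
```

```text
toe [0.0082 0.0004 0.0093] tilt 14.0 F [ 0.69  0.54 -6.33] M [-0.18  0.45  0.06]
t 7.0167 pos [0.4356 0.0802 0.0473] joints [-0.03  0.37  2.17  0.16  0.37 -0.38] gap 0.0117
shift [-0.0003 -0.0022  0.0122] rot [ 0.   -0.02 -0.12]
```

Emit:
carry_out(translation=[[0, 0, 0.001], [0, 0, 0.002], [0, 0, 0.003], [0, -0.0005, 0.004], [0, -0.0005, 0.005], [0, -0.001, 0.006], [0, -0.001, 0.007], [0, -0.001, 0.008]], delta_rot=[[0, 0, 0], [0, 0, 0], [0, 0, 0], [0, 0, 0], [0, 0, 0], [0, 0, 0], [0, 0, 0], [0, 0, 0]], hand=[0, 0, 0, 0, 0, 0, 0, 0])

```text
t: 7.68
position: [0.4366, 0.0805, 0.0392]
orientation: [[-0.203, 0.95, 0.236], [0.979, 0.196, 0.05], [0.001, 0.242, -0.97]]
contact_force: [-0.1, 0.7, -6.0]
finger_gap: 0.012
grasp_force: 40.0
```

```bash
python3 -c "
from h import *
bed()"
```

```text
toe [0.0092 0.0004 0.0012] tilt 13.98 F [-0.14  0.73 -6.03] M [-0.17  0.49 -0.02]
```

Nearly in contact. I go slowly now.

Emit:
carry_out(translation=[[0, 0, 0.0005], [0, 0, 0.001], [0, 0, 0.0015], [0, 0, 0.002], [0, 0, 0.002], [0, 0, 0.002]], delta_rot=[[0, 0, 0], [0, 0, 0], [0, 0, 0], [0, 0, 0], [0, 0, 0], [0, 0, 0]], hand=[0, 0, 0, 0, 0, 0])

```text
t: 8.18
position: [0.4371, 0.0806, 0.0377]
orientation: [[-0.203, 0.95, 0.237], [0.979, 0.197, 0.05], [0.001, 0.242, -0.97]]
contact_force: [-3.3, -0.5, 2.8]
finger_gap: 0.012
grasp_force: 40.0
```

```bash
python3 -c "
from h import *
bed()"
```

```text
toe [ 0.0097  0.0005 -0.0003] tilt 14.01 F [-3.35 -0.49  2.81] M [-0.35  1.   -0.01]
```

Contact is about 9 N. I hold for half a second and look.

Emit:
carry_out(translation=[[0, 0, 0], [0, 0, 0], [0, 0, 0], [0, 0, 0], [0, 0, 0], [0, 0, 0]], delta_rot=[[0, 0, 0], [0, 0, 0], [0, 0, 0], [0, 0, 0], [0, 0, 0], [0, 0, 0]], hand=[0, 0, 0, 0, 0, 0])

```text
t: 8.68
position: [0.4371, 0.0806, 0.0376]
orientation: [[-0.203, 0.95, 0.237], [0.979, 0.197, 0.05], [0.001, 0.242, -0.97]]
contact_force: [-3.2, -0.3, 6.8]
finger_gap: 0.0118
grasp_force: 40.0
```

```bash
python3 - <<'E'
from h import *
s=read_camera("scene")
a=cv2.resize(s[190:300,190:320],(780,600),interpolation=2)
cv2.imwrite("pics/c5.png",a[:,:,::-1]);bed()
for t in(10.5,7,3.5,0):go(toe(.009,0,-.0003,t),YB,t)
E
```

```text
toe [ 0.0098  0.0005 -0.0004] tilt 14.0 F [-4.69 -0.7   6.42] M [-0.38  1.16  0.  ]
t 8.7333 pos [0.4371 0.0806 0.0376] joints [-0.03  0.39  2.18  0.17  0.34 -0.39] gap 0.012
shift [-0.0004  0.0004  0.0025] rot [ 3.5  -0.03 -0.11]
t 8.7333 pos [0.4371 0.0806 0.0376] joints [-0.03  0.39  2.18  0.17  0.34 -0.39] gap 0.012
shift [-0.0004  0.0013  0.0054] rot [ 7.   -0.03 -0.11]
t 8.7333 pos [0.4371 0.0806 0.0376] joints [-0.03  0.39  2.18  0.17  0.34 -0.39] gap 0.012
shift [-0.0004  0.0021  0.0083] rot [10.5  -0.04 -0.11]
t 8.7333 pos [0.4371 0.0806 0.0376] joints [-0.03  0.39  2.18  0.17  0.34 -0.39] gap 0.012
shift [-0.0004  0.0027  0.0112] rot [14.   -0.04 -0.11]
```

View pics/c5.png

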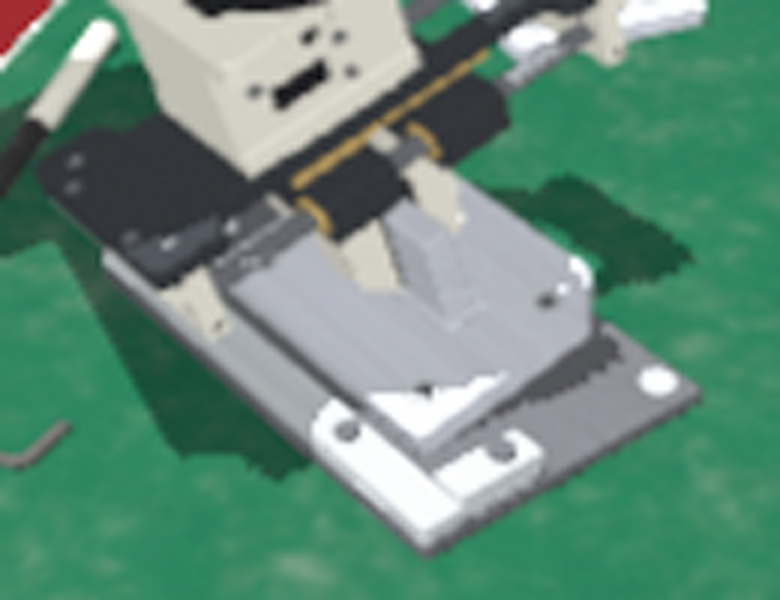

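The plate's straight edge rests on the bed beside the bar, at pixels (230,285) to (425,450), and clears the end blocks. Now I pivot it down.

Emit:
carry_out(translation=[[0, 0.0002, 0.0006], [0, 0.0003, 0.0013], [0, 0.0004, 0.002], [0, 0.0006, 0.0027], [0, 0.0009, 0.0035], [0, 0.0012, 0.0042], [0, 0.0014, 0.005], [0, 0.0016, 0.0058]], delta_rot=[[0.9, 0, 0], [1.8, 0, 0], [2.7, 0, 0], [3.6, 0, 0], [4.5, 0, 0], [5.5, 0, 0], [6.5, 0, 0], [7.5, 0, 0]], hand=[0, 0, 0, 0, 0, 0, 0, 0])

```text
t: 9.4
position: [0.4406, 0.0813, 0.0323]
orientation: [[-0.203, 0.973, 0.11], [0.979, 0.201, 0.023], [0.001, 0.113, -0.994]]
contact_force: [-1.5, 1.6, 5.3]
finger_gap: 0.0119
grasp_force: 40.0
```

```bash
python3 - <<'E'
from h import *
bed()
for t in(3,1,0):go(toe(.0095,0,-.0003,t),YB,t)
E
```

```text
toe [ 0.0097  0.0004 -0.0003] tilt 6.46 F [-1.53  1.55  5.26] M [0.   0.77 0.05]
t 9.4 pos [0.4406 0.0813 0.0323] joints [-0.01  0.44  2.06  0.05  0.53 -0.25] gap 0.0119
shift [-0.0003  0.0009  0.0027] rot [ 3.46 -0.03 -0.11]
t 9.4 pos [0.4406 0.0813 0.0323] joints [-0.01  0.44  2.06  0.05  0.53 -0.25] gap 0.0119
shift [-0.0003  0.0015  0.0043] rot [ 5.46 -0.03 -0.11]
t 9.4 pos [0.4406 0.0813 0.0323] joints [-0.01  0.44  2.06  0.05  0.53 -0.25] gap 0.0119
shift [-0.0003  0.0018  0.0052] rot [ 6.46 -0.03 -0.11]
```

Emit:
carry_out(translation=[[0, 0.0003, 0.0008], [0, 0.0006, 0.0016], [0, 0.0008, 0.0024], [0, 0.001, 0.0032], [0, 0.0013, 0.004], [0, 0.0015, 0.0047], [0, 0.0017, 0.005], [0, 0.0017, 0.005]], delta_rot=[[1, 0, 0], [2, 0, 0], [3, 0, 0], [4, 0, 0], [5, 0, 0], [6, 0, 0], [6.4, 0, 0], [6.4, 0, 0]], hand=[0, 0, 0, 0, 0, 0, 0, 0])

```text
t: 10.07
position: [0.443, 0.0818, 0.0276]
orientation: [[-0.203, 0.979, 0.002], [0.979, 0.203, 0.001], [0.001, 0.002, -1.0]]
contact_force: [-2.8, 2.6, 6.1]
finger_gap: 0.0116
grasp_force: 40.0
```

```bash
python3 - <<'E'
from h import *
bed()
go(toe(.0095,0,-.0003,0),YB,0)
E
```

```text
toe [ 0.0097  0.0005 -0.0001] tilt 0.1 F [-2.78  2.61  6.13] M [-0.11  0.64  0.02]
t 10.0667 pos [0.443  0.0818 0.0276] joints [ 0.01  0.49  1.96  0.    0.68 -0.19] gap 0.0116
shift [-0.0004 -0.0001  0.0002] rot [ 0.1  -0.04 -0.1 ]
```

It lies flat. I nudge it gently 4 mm closer to the bar, then release.

Emit:
carry_out(translation=[[0, 0, -0.0004], [0, -0.0005, -0.0004], [0, -0.001, -0.0004], [0, -0.002, -0.0004], [0, -0.003, -0.0004], [0, -0.004, -0.0004], [0, -0.004, -0.0004], [0, -0.004, -0.0004]], delta_rot=[[0, 0, 0], [0, 0, 0], [0, 0, 0], [0, 0, 0], [0, 0, 0], [0, 0, 0], [0, 0, 0], [0, 0, 0]], hand=[0, 0, 0, 0, 0, 0, 0, 0])

```text
t: 10.73
position: [0.4382, 0.0807, 0.0277]
orientation: [[-0.203, 0.979, 0.001], [0.979, 0.203, 0.001], [0.001, 0.001, -1.0]]
contact_force: [2.2, -0.5, -2.6]
finger_gap: 0.0118
grasp_force: 40.0
```

```bash
python3 -c "
from h import *
bed()"
```

```text
toe [ 0.0047  0.0003 -0.0001] tilt 0.07 F [ 2.19 -0.52 -2.64] M [-0.41 -0.22  0.07]
```

Emit:
carry_out(translation=[[0, 0, 0], [0, 0, 0], [0, 0, 0], [0, 0, 0], [0, 0, 0], [0, 0, 0], [0, 0, 0], [0, 0, 0]], delta_rot=[[0, 0, 0], [0, 0, 0], [0, 0, 0], [0, 0, 0], [0, 0, 0], [0, 0, 0], [0, 0, 0], [0, 0, 0]], hand=[0.014, 0.018, 0.022, 0.028, 0.034, 0.04, 0.044, 0.044])

```text
t: 11.4
position: [0.4383, 0.0809, 0.0277]
orientation: [[-0.203, 0.979, 0.001], [0.979, 0.203, 0.001], [0.001, 0.002, -1.0]]
contact_force: [0.0, 0.3, 0.2]
finger_gap: 0.0436
grasp_force: 0.0
```

Emit:
carry_out(translation=[[0, 0, -0.005], [0, 0, -0.015], [0, 0, -0.035], [0, 0, -0.06], [0, 0, -0.09], [0, 0, -0.12], [0, 0, -0.14], [0, 0, -0.14]], delta_rot=[[0, 0, 0], [0, 0, 0], [0, 0, 0], [0, 0, 0], [0, 0, 0], [0, 0, 0], [0, 0, 0], [0, 0, 0]], hand=[0.044, 0.044, 0.044, 0.044, 0.044, 0.044, 0.044, 0.044])

```text
t: 12.07
position: [0.4405, 0.0808, 0.1721]
orientation: [[-0.203, 0.979, 0.01], [0.979, 0.203, 0.001], [-0.001, 0.01, -1.0]]
contact_force: [1.0, 0.3, 0.2]
finger_gap: 0.0441
grasp_force: 0.0
```

```bash
python3 - <<'E'
from h import *
s=read_camera("scene")
cv2.imwrite("pics/c6.png",cv2.resize(s[130:300,170:340],(600,600),interpolation=2)[:,:,::-1]);print(r.state()["contact_force"],r.state()["finger_gap"])
E
```

```text
[ 0.38716497 -0.5606519   0.46973853] 0.044101560390973245
```

View pics/c6.png

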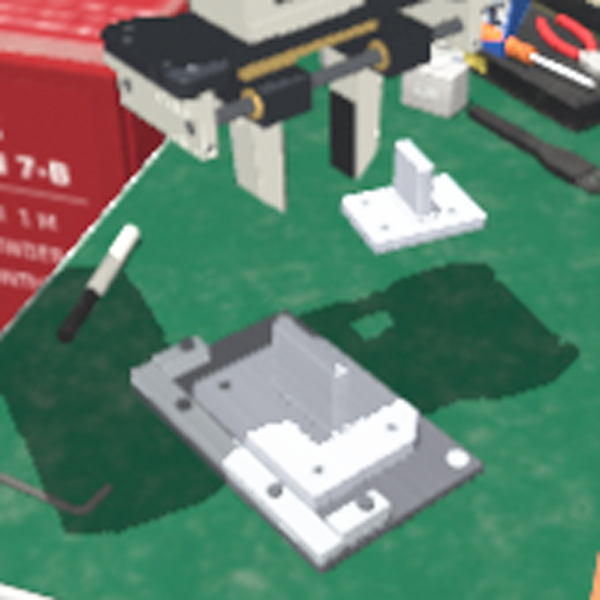

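The plate lies flat with its edge against the bar (195,385 to 315,500), between the end blocks. The gripper is clear and the narrow plate hasn't moved.

```bash
python3 -c "
from h import *
print(r.finish_job())"
```

```text
the job is handed in; nothing more can be done
None
```

The wide plate was set down edge first and lies flat by the stop bar between the end blocks, the gripper is clear and the narrow plate looks undisturbed; I tilted it 14° instead of about 20° because joint 5 reached its limit at 18°, and the job is handed in but no verdict came back.

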